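Load a reed block into its carriage and push the carriage home on the tuning bench

TASK

Join the reed block to the steel carriage out on the ledge: tuck one end of its foot under the fixed lip at the head of the carriage, then press the other end down until the sprung catch snaps over it and the block sits flat. Only then put the loaded carriage, lip end first, into the wooden guide and push it under the bridge fully home against the stop. Leave the other things on the ledge where they are.

Things in the scene. Friction and masses are not known exactly. Their poses are not given: they have to be found in the camera images.
- block_mid (a point): Reed block, loose, pale wood, aluminium reed plates on its sides, 0.2 kg: foot plate 120 x 40 mm, 8 mm thick, under a body 90 x 28 mm, 44 mm tall (52 mm in all); the foot stands out 15 mm past the body at both ends. Same both ways round. Point: its centre, 26 mm above its underside; x along its length, z up.
- carriage_mid (a point): Carriage: loose dark steel tray, 0.55 kg, 60 mm wide. Point: pocket centre in plan, 11 mm above its underside; x towards its head (lip end), z up. Runs from x = -88 (tail) to +75 mm (head). Pocket x = -61 to +61, 44 mm wide, floor 8 mm high; side walls 8 mm thick, 22 mm high. When the block is seated, block_mid is 23 mm above this point.
- lip (a point): Middle of the rear edge of the fixed lip at the carriage's head, x = +53 mm from carriage_mid, on the lip's underside, 20 mm above the carriage's underside (12 mm above the pocket floor); the lip is 6 mm thick and covers the last 8 mm of the pocket, so the foot goes in nose-down by about 15 to 20 degrees and cannot be dropped in level. Axes as carriage_mid.
- tail (a point): Middle of the carriage's flat rear end face, x = -88 mm from carriage_mid, 8 mm above the carriage's underside; the face is 16 mm high and 60 mm wide; the tail is solid for 27 mm ahead of it, good to grip across (60 mm) or push on. Above it stand two cheeks 36 mm high, 46 mm apart outside, with the catch between. Axes as carriage_mid.
- catch (a joint): Sprung steel catch on the carriage's tail, 30 mm wide: 0 = shut, grows (m, up to 0.012) towards the tail. Shut, it covers the pocket back from x = -54 mm; underside 17.5 mm high, sloping front up to 40 mm at x = -62. Spring 2 N at 0, plus 0.25 N per mm. Pressing the block's top near that end with 5 to 20 N makes it yield about 6 mm and snap back over the foot; the block's weight does not.
- guide: Wooden guide, fixed on the ledge. Origin: on the ledge, where carriage_mid stands (in plan) when fully home; x inwards, the way the carriage is pushed; z up. Rails 22 mm high, 64 mm apart, from x = -25 to the stop face at +75 mm; they flare out to about 108 mm apart at x = -70. Bridge over x = 57 to 75 mm, underside 30 mm high: the head goes under it. The carriage slides on the ledge.
- key: Green marbled treble key, loose, 150 x 19 x 12 mm, lying flat; origin under its centre. To be left alone.
- setter: Brass rivet setter, loose, 113 mm long, 18 mm thick, lying; origin underneath, near mid-length. To be left alone.
- ruler: Aluminium ruler, loose, 200 x 28 x 4 mm, lying flat; origin under its centre. To be left alone.
There are look-alikes about, which are no part of the job. There is more than one size of the part that bears block_mid; the job needs the smallest.

How it is judged (in metres and radians):
On the way:
1. the block sits flat in the carriage under the lip and the closed catch, while the carriage is still outside the guide (x of block_mid in the frame of carriage_mid between -0.0035 and 0.0035 m and y of block_mid in the frame of carriage_mid between -0.0035 and 0.0035 m and z of block_mid in the frame of carriage_mid between 0.0205 and 0.0255 m and angle between the z axis of block_mid and the z axis of carriage_mid, either way round below 0.05 rad and angle between the x axis of block_mid and the x axis of carriage_mid, either way round below 0.1 rad and value of joint catch below 0.002 m and x of carriage_mid in the frame of guide below -0.13 m), for 0.2 s.
At the end, for the whole second after the job is handed in: The block sits flat in the carriage's pocket (within 3.5 mm of centre, height within 2.5 mm, 0.05 rad) with the catch closed (under 2 mm), and the carriage is in the guide with its head within 3 mm of the stop, in line with the guide, everything at rest (x of block_mid in the frame of carriage_mid between -0.0035 and 0.0035 m and y of block_mid in the frame of carriage_mid between -0.0035 and 0.0035 m and z of block_mid in the frame of carriage_mid between 0.0205 and 0.0255 m and angle between the z axis of block_mid and the z axis of carriage_mid, either way round below 0.05 rad and angle between the x axis of block_mid and the x axis of carriage_mid, either way round below 0.1 rad and value of joint catch below 0.002 m and x of carriage_mid in the frame of guide between -0.003 and 0.003 m and y of carriage_mid in the frame of guide between -0.004 and 0.004 m and angle between the x axis of carriage_mid and the x axis of guide, either way round below 0.06 rad and angle between carriage_mid's own z axis and vertical below 0.04 rad and linear speed of each of carriage, block below 0.01 m/s); the robot touches nothing.
It fails at once if the treble key is disturbed (moved more than 20 mm) (distance of key from where it was at the start of the episode above 0.02 m).
It fails at once if the rivet setter is disturbed (moved more than 20 mm) (distance of setter from where it was at the start of the episode above 0.02 m).
It fails at once if the ruler is disturbed (moved more than 20 mm) (distance of ruler from where it was at the start of the episode above 0.02 m).
It also fails if it takes over 64 s, if anything falls off the work surface, if the arm or the gripper's body presses on something with over 40 N, if the wrist force passes 120 N, or if a joint passes its speed limit or range.

ROBOT

A 6-joint arm with a two-finger parallel gripper is mounted at the origin on the work surface. World frame = base frame: x ahead of the robot, y to its left, z up, the work surface at z = 0. Lengths are in mm, angles in rad, forces in N, time in s.
With the tool pointing down it reaches from about 275 to 750 mm from the base axis. Payload 10.2 kg.
Tool frame: the origin (TCP) lies at the very end of the fingers, on their centre line; the grasp point (between the pads) lies 19 mm behind it; z points along the fingers, y is the line along which they close (so a half turn about z gives the same grasp; the last joint's range is limited). The gripper opens to 85 mm and grips with 20 to 120 N. Pads are 22 mm wide; open, the fingers measure 114 mm over their backs; the gripper's body (76 mm by 85 mm) begins 54 mm behind the grasp point. The pads swing forward as they close: fully open they stand 13 mm farther back than shut.
Start: joints at [1.058, 0.313, 1.498, -0, 1.331, -0.223], TCP at [150.037, 503.11, 231.294] pointing down, gripper open.
Joint ranges: [-2.94, 2.94], [-0.97, 2.17], [0.19, 2.56], [-1.23, 4.37], [0.02, 3.11], [-2.88, 2.88]. Speed limits (rad/s): [2.39, 2.39, 3.01, 3.14, 3.14, 3.14].

INTERFACE

Orientations are given as a rotation vector (axis times angle).
In Python, from plant import r, cams gives the robot as it stands.
- The arm moves only by the tool drive_tool, never from a script. Its argument "commands" is a list of rows, each a list of 4 numbers: the shift along the tool's x, y, z each as a share of 200 mm, from -1 to 1, then the turn about the tool's z as a share of 2 rad, from -1 to 1. In form: [[tx, ty, tz, turn], ...]. A call has 1 to 10 rows; each row is the pose to reach, as a shift and turn from the pose commanded when the call began, along the tool's axes at that moment; what a row does not reach only later rows make up. A row lasts 1/12 s, in which the tool goes at most 41.7 mm and 7.16 degrees, less where a joint would pass 70% of its speed; a pose out of reach is approached as far as the arm can. A call with a number of a shift or a turn outside -1 to 1 is refused whole. A call with a gripper value outside its range is refused whole. "gripper" is the opening, from 0 (shut) to 1 (fully open), set as the call begins (left out, the last holds). The fingers move at their own pace and stop on an object; "grip_force" is the grip in N (left out, the last holds). Time passes only in rows, so rows that repeat a pose let the fingers close. It gives the time, the measured TCP pose, the force, the opening and the grip force at its end, in the units of the state.
- r.sense(): the state, without advancing time (a new reading comes with each control period).
- cams.capture(name): name is "side" or "top" or "wrist"; returns (picture, depth): 480x640x3 uint8, red, green, blue; 480x640 float32, mm along the optical axis (not along the pixel's ray), 0 where there is no reading.
- cams.calibration(name): a dict with "fov_y" (degrees; the focal length in pixels is half the picture's height over the tangent of half this angle, whatever the lens; pixels are square), "cx", "cy" (the principal point, pixels), "position" and "orientation" of the camera in the world; the wrist camera has in their place "hand_eye" (4x4, takes a point from camera to tool coordinates, whose origin is the TCP and whose axes are the flange's). Camera axes: x right, y down, z forward; pixel columns grow to the right and rows downward; lengths in mm; the calibration is good to about 2 mm. A picture is of the moment at which its call begins: read the wrist's pose just before it. calibration takes no time and is no camera call.
- r.hand_in(): hands the job in; it is judged then, once.
The state is a dict: "time_s": time; "joint_positions": joint angles; "joint_vel": joint speeds; "tau": joint torques, N m; "tcp_pos": TCP position; "eef_rot": TCP orientation; "ft_force": force on the tool from outside, world axes, zero at the start; "wrist_torque": the same for the moment, N m; "finger_gap": finger opening in mm; "grasp_force": force on a finger pad.
Only numpy, scipy, OpenCV 4.12 (cv2) and the standard library are available. Lean on these libraries where they do the work, as an engineer would, in place of code of your own. Each camera call takes 0.05 s, during which the arm holds its last target. There are 200 camera calls.

## Working session

There is one attempt and no reset: what is moved stays moved. The work goes in short steps, Python scripts to look and compute and a tool call to move; the robot and the scene stay as the last step left them, time stands still between calls to the robot, and variables do not carry over. Pictures are saved under pics/ and viewed, at most 10 in all, crops included, and the job is handed in when it is done.

Besides the shell and the picture viewer there is one more tool, called after "Request:" as name(argument=value, ...), one argument or row to a line, values as JSON. drive_tool: Moves the arm, as the interface text tells. Shift numbers are shares of 200 mm and turn numbers shares of 2 rad, none past 1 either way. Its arguments: {"type":"object","properties":{"commands":{"type":"array"},"gripper":{"type":"number"},"grip_force":{"type":"number"}},"required":["commands"]}

```bash
mkdir -p pics; ls; cat > h.py <<'E'
import numpy as np, cv2
from scipy.spatial.transform import Rotation as R
from plant import r, cams
def K(n):
    c=cams.calibration(n); f=240/np.tan(np.radians(c['fov_y'])/2); return f,c['cx'],c['cy'],c
def pose(n):
    f,cx,cy,c=K(n)
    if n=='wrist':
        s=r.sense(); T=np.eye(4); T[:3,:3]=R.from_rotvec(s['eef_rot']).as_matrix(); T[:3,3]=s['tcp_pos']
        return T@np.array(c['hand_eye'])
    T=np.eye(4); o=np.array(c['orientation'])
    T[:3,:3]=o if o.shape==(3,3) else R.from_rotvec(o).as_matrix(); T[:3,3]=c['position']; return T
def cloud(n,d,T):
    f,cx,cy,_=K(n); v,u=np.mgrid[:480,:640]
    p=np.stack([(u-cx)/f*d,(v-cy)/f*d,d],-1)
    w=p@T[:3,:3].T+T[:3,3]; w[d<=0]=np.nan; return w
def shot(n,tag):
    T=pose(n); im,d=cams.capture(n); cv2.imwrite(f'pics/{tag}.png',im[:,:,::-1]); np.savez(f'{tag}.npz',im=im,w=cloud(n,d,T),T=T,d=d); return im,d,T
E
python3 - <<'E'
from h import *
for n in('side','top'): print(cams.calibration(n)); shot(n,n+'0')
print(cams.calibration('wrist')); print(r.sense())
E
```

```text
pics
{'fov_y': 46.382572845469554, 'cx': 324.77114978382593, 'cy': 238.67001891667397, 'position': array([ -48.57558056, -853.8009679 , 1037.54095508]), 'orientation': array([-2.25646566,  0.64057678, -0.27668569])}
{'fov_y': 52.0192309769489, 'cx': 310.26673475440816, 'cy': 242.89955084462608, 'position': array([ 357.44204253,   28.55647677, 1090.16439496]), 'orientation': array([-2.17776864,  2.16775455, -0.16429686])}
{'fov_y': 62.11755508964059, 'cx': 322.4121819499074, 'cy': 233.4038631425264, 'hand_eye': array([[ 1.48553893e-04, -9.57492765e-01, -2.88457245e-01,
         7.31799776e+01],
       [ 9.99999882e-01,  2.75905183e-04, -4.00833551e-04,
         8.77637800e-02],
       [ 4.63382074e-04, -2.88457151e-01,  9.57492693e-01,
        -1.41057533e+02],
       [ 0.00000000e+00,  0.00000000e+00,  0.00000000e+00,
         1.00000000e+00]])}
{'time_s': 0.1, 'joint_positions': array([ 1.05756772e+00,  3.13406302e-01,  1.49835628e+00, -1.34122460e-06,
        1.33099101e+00, -2.23419748e-01]), 'joint_vel': array([ 0.0021112 , -0.00118662, -0.00176543,  0.00032754,  0.00013278,
        0.00056735]), 'tau': array([ 1.76956208e-03, -4.12895894e+01, -2.60139889e+01, -2.37094546e-04,
        3.04080299e-03,  5.33351368e-06]), 'tcp_pos': array([149.93714416, 502.89874076, 230.7878486 ]), 'eef_rot': array([-4.53578518e-01, -3.10825506e+00,  1.70179658e-03]), 'ft_force': array([-0.49839597,  0.30959069,  0.09388283]), 'wrist_torque': array([ 0.00452511, -0.01714579,  0.01957014]), 'grasp_force': 0.0, 'finger_gap': 85.46856698473512}
```

View pics/top0.png

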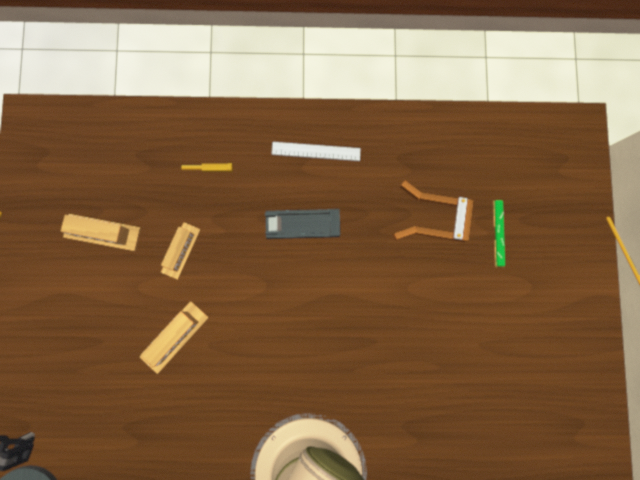

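View pics/side0.png

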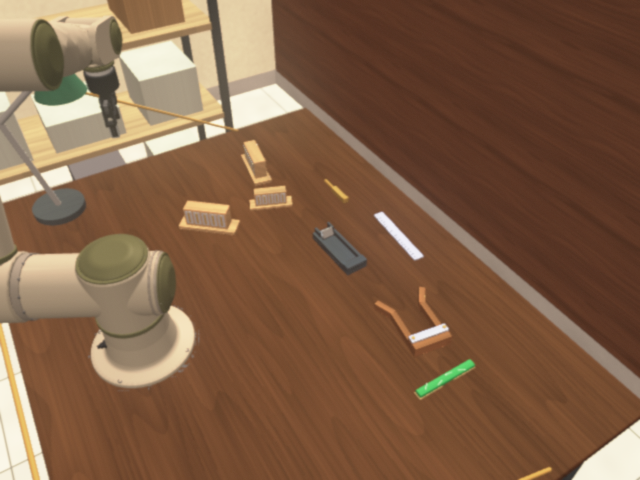

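The top view shows three reed blocks, at (100,232), (180,250) and (174,338), and the one at (180,250) looks smallest. The carriage is at (302,224) with its catch (tail) on the left. The guide is at (440,218), opening to the left. The setter is at (207,167), the ruler at (316,152) and the key at (499,233).

```bash
cat >> h.py <<'E'
def rect(w,box,zlo,zhi):
    m=(w[...,0]>box[0])&(w[...,0]<box[1])&(w[...,1]>box[2])&(w[...,1]<box[3])&(w[...,2]>zlo)&(w[...,2]<zhi)
    p=w[m]; (c,s,a)=cv2.minAreaRect(p[:,:2].astype(np.float32)); return np.round(c,1),np.round(s,1),round(a,1),len(p),np.round(np.percentile(p[:,2],[5,50,95]),1)
E
python3 - <<'E'
from h import *
d=np.load('top0.npz'); w=d['w']
def at(u,v): print((u,v),np.round(w[v,u],1))
for p in [(100,232),(128,238),(180,250),(170,270),(174,338),(195,310),(302,224),(273,224),(461,218),(411,188),(404,234),(338,210),(250,260),(499,233),(207,167),(316,152),(286,240)]: at(*p)
def boxpx(u0,u1,v0,v1):
    q=w[v0:v1,u0:u1].reshape(-1,3); return [np.nanmin(q[:,0]),np.nanmax(q[:,0]),np.nanmin(q[:,1]),np.nanmax(q[:,1])]
for nm,b in dict(A=(55,145,208,255),B=(155,205,218,283),C=(135,213,298,378)).items():
    bb=boxpx(*b)
    print(nm,'all',rect(w,bb,4,80)); print(nm,'top',rect(w,bb,30,80))
bb=boxpx(255,350,200,245); print('car',rect(w,bb,5,80),'hi',rect(w,bb,27,80),'walls',rect(w,bb,14,26))
bb=boxpx(390,480,175,248); print('guide',rect(w,bb,8,80),'bridge',rect(w,bb,29,80))
im=cv2.imread('pics/top0.png')[165:385,50:250]; cv2.imwrite('pics/c0.png',cv2.resize(im,None,fx=2.6,fy=2.6,interpolation=2))
E
```

```text
(100, 232) [501.2 432.3  72.9]
(128, 238) [497.4 396.3   8.9]
(180, 250) [467.1 272.3  51.3]
(170, 270) [427.6 302.5   8.3]
(174, 338) [285.7 274.5  67.1]
(195, 310) [341.3 244.8  12.4]
(302, 224) [531.4  14.9   9. ]
(273, 224) [528.1  78.4  26.4]
(461, 218) [ 543.1 -333.7   35.5]
(411, 188) [ 612.6 -228.1   21.5]
(404, 234) [ 508.1 -209.1   26.4]
(338, 210) [560.6 -64.1  25.2]
(250, 260) [451.1 129.5   1. ]
(499, 233) [ 513.5 -425.7   14.1]
(207, 167) [656.  226.4  20.5]
(316, 152) [698.3 -16.3   4.2]
(286, 240) [496.2  50.2   1.9]
A all (array([514.8, 462.5]), array([200.1, 101. ]), 89.8, 1945, array([ 5.3, 65.7, 71.4]))
A top (array([510.8, 453.4]), array([119.9,  40.3]), 79.5, 1211, array([43.8, 68.5, 72. ]))
B all (array([472.6, 286.1]), array([141.8, 112.1]), 0.2, 1216, array([ 4.8, 42.7, 54.5]))
B top (array([471.8, 281.3]), array([30.4, 89.8]), 67.5, 676, array([35.5, 52. , 55.1]))
C all (array([282. , 292.1]), array([165.7, 171.6]), 0.2, 2039, array([ 5. , 66. , 71.3]))
C top (array([284.9, 287.8]), array([ 40.7, 119.4]), 48.9, 1283, array([45.7, 68.3, 71.7]))
car (array([539.6,  12.8]), array([ 99.2, 204.5]), 1.1, 2070, array([ 6.3, 17. , 32.8])) hi (array([529.3,  13.4]), array([ 57.3, 162. ]), 3.6, 251, array([27.2, 30.8, 39.9])) walls (array([532.2,  13.4]), array([ 60.8, 162.4]), 1.8, 769, array([15.9, 22.3, 25.5]))
guide (array([ 552.4, -277.4]), array([162.6, 133.1]), 80.7, 1525, array([14.7, 24.4, 38. ])) bridge (array([ 543.2, -340.2]), array([35. , 92.5]), 81.8, 566, array([29.8, 35. , 39.7]))
```

View pics/c0.png

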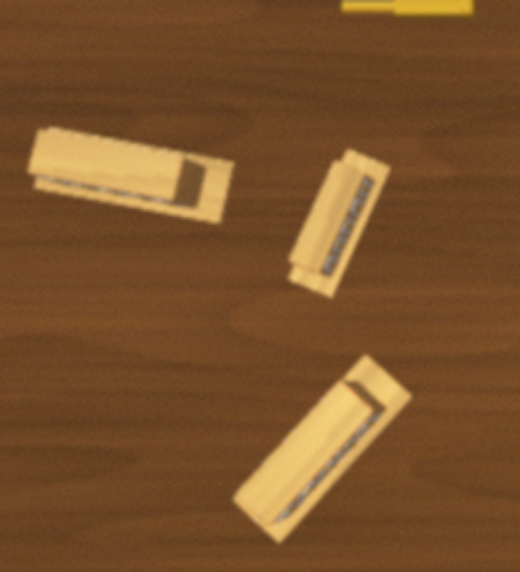

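Block B is 90 x 30 mm on top and 52 mm tall, with its top at (472,281), so it is the smallest and the right one. A and C are 120 mm long and about 68 mm or more tall. I'll move above B.

Request:
drive_tool(
  commands=[
    [-0.875,-0.3,0.1,0],
    [-0.875,-0.3,0.1,0],
    [-0.875,-0.3,0.1,0],
    [-0.875,-0.3,0.1,0],
    [-0.875,-0.3,0.1,0],
    [-0.875,-0.3,0.1,0],
  ],
  gripper=1,
  grip_force=60,
)

```text
time_s: 0.6
tcp_pos: [303.2, 393.3, 210.5]
eef_rot: [-0.46, -3.107, 0.002]
ft_force: [-0.2, -0.1, -0.1]
finger_gap: 85.6
grasp_force: 0.0
```

Request:
drive_tool(
  commands=[
    [-0.775,-0.295,0.25,0.05],
    [-0.775,-0.295,0.25,0.05],
    [-0.775,-0.295,0.25,0.05],
    [-0.775,-0.295,0.25,0.05],
    [-0.775,-0.295,0.25,0.05],
    [-0.775,-0.295,0.25,0.05],
  ],
)

```text
time_s: 1.1
tcp_pos: [432.9, 293.7, 160.2]
eef_rot: [-0.613, -3.079, 0.002]
ft_force: [0.8, 0.7, 1.3]
finger_gap: 85.1
grasp_force: 0.0
```

```bash
cat >> h.py <<'E'
def st():
    s=r.sense(); M=R.from_rotvec(s['eef_rot']).as_matrix()
    print('t',round(s['time_s'],2),'tcp',np.round(s['tcp_pos'],1),'xang',round(np.degrees(np.arctan2(M[1,0],M[0,0])),2),'F',np.round(s['ft_force'],1),'gap',round(s['finger_gap'],1),'gf',round(s['grasp_force'],1),'q',np.round(s['joint_positions'],2)); return s,M
def rel(x,y,z=None,ang=None):
    s,M=st(); d=np.array([x,y,s['tcp_pos'][2] if z is None else z])-s['tcp_pos']
    a=np.degrees(np.arctan2(M[1,0],M[0,0])); t=0 if ang is None else (a-ang+180)%360-180
    print('shares',np.round(M.T@d/200,4),'turn',round(np.radians(t)/2,4))
E
python3 - <<'E'
from h import *
st(); im,d,T=shot('wrist','w1'); w=np.load('w1.npz')['w']
box=[400,545,210,350]
print(rect(w,box,35,60),rect(w,box,3,60),rect(w,box,4,12))
E
```

```text
t 1.1 tcp [432.9 293.7 160.2] xang 157.5 F [0.8 0.7 1.3] gap 85.1 gf 0.0 q [ 0.37  0.38  1.6   0.    1.16 -0.81]
(array([470.5, 283.6]), array([30.5, 90.3]), 67.4, 5292, array([45.4, 50.4, 51.6])) (array([471. , 283.5]), array([ 40.1, 120.7]), 67.4, 7725, array([ 5.8, 49.9, 51.4])) (array([471. , 283.5]), array([ 40.1, 120.7]), 67.4, 2111, array([5.3, 6.5, 7.8]))
```

View pics/w1.png

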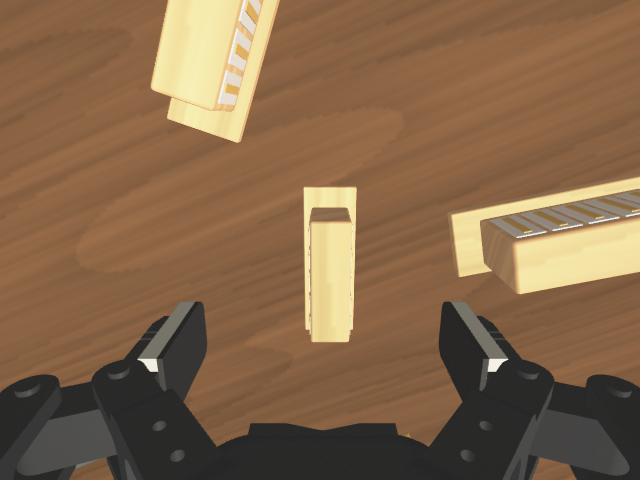

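The wrist view shows block B at (330,260), aligned with the fingers. Its foot measures 120.7 x 40.1 mm, which matches. I'll grip it 20 mm towards the side that will be the tail.

```bash
python3 -c "
from h import *
rel(452.5,291.2,18,157.4)"
```

```text
t 1.15 tcp [432.  294.9 161. ] xang 157.6 F [-1.  -0.4 -0.4] gap 85.3 gf 0.0 q [ 0.37  0.38  1.6   0.    1.16 -0.81]
shares [-0.1028  0.0225  0.7146] turn 0.0018
```

Request:
drive_tool(
  commands=[
    [-0.1,0.02,0.2,0.002],
    [-0.1,0.02,0.4,0.002],
    [-0.1,0.02,0.6,0.002],
    [-0.1,0.02,0.71,0.002],
    [-0.1,0.02,0.71,0.002],
    [-0.1,0.02,0.71,0.002],
  ],
)

```text
time_s: 1.65
tcp_pos: [451.4, 292.2, 19.9]
eef_rot: [-0.612, -3.081, 0.0]
ft_force: [0.4, 0.7, 1.8]
finger_gap: 85.4
grasp_force: 0.0
```

Request:
drive_tool(
  commands=[
    [0,0,0,0],
    [0,0,0,0],
    [0,0,0,0],
    [0,0,0,0],
    [0,0,0,0],
    [0,0,0,0],
    [0,0,0,0],
    [0,0,0,0],
  ],
  gripper=0,
  grip_force=60,
)

```text
time_s: 2.32
tcp_pos: [452.8, 291.1, 20.3]
eef_rot: [0.614, 3.08, 0.002]
ft_force: [-1.8, -0.1, 7.1]
finger_gap: 27.3
grasp_force: 60.6
```

Request:
drive_tool(
  commands=[
    [0,0,-0.15,0],
    [0,0,-0.35,0],
    [0,0,-0.55,0],
    [0,0,-0.55,0],
    [0,0,-0.55,0],
  ],
)

```text
time_s: 2.73
tcp_pos: [452.9, 291.1, 130.9]
eef_rot: [0.614, 3.078, 0.003]
ft_force: [-0.3, -0.2, -4.0]
finger_gap: 26.9
grasp_force: 60.5
```

```bash
python3 - <<'E'
from h import *
st(); im,d,T=shot('wrist','w2'); shot('side','side1')
rel(532,60,130,91.8)
E
```

```text
t 2.73 tcp [452.9 291.1 130.9] xang 157.43 F [-0.3 -0.2 -4. ] gap 26.9 gf 60.5 q [ 0.35  0.44  1.59  0.    1.1  -0.82]
t 2.83 tcp [451.5 290.5 127.9] xang 157.43 F [-1.  -0.2 -2.5] gap 26.9 gf 60.5 q [ 0.35  0.44  1.6   0.    1.1  -0.82]
shares [-0.8142 -0.9098 -0.0103] turn 0.5727
```

View pics/w2.png

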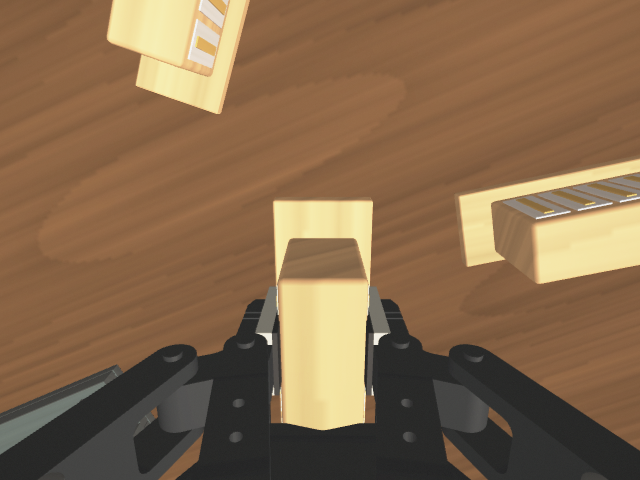

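The block is held at (322,350), and its tail foot is visible at row 200. Next I'll move beside the carriage to measure it.

```bash
python3 -c "
from h import *
rel(465,110,180,91.8)"
```

```text
t 2.83 tcp [451.5 290.5 127.9] xang 157.43 F [-1.  -0.2 -2.5] gap 26.9 gf 60.5 q [ 0.35  0.44  1.6   0.    1.1  -0.82]
shares [-0.4084 -0.8079 -0.2597] turn 0.5727
```

Request:
drive_tool(
  commands=[
    [-0.41,-0.81,-0.26,0.573],
    [-0.41,-0.81,-0.26,0.573],
    [-0.41,-0.81,-0.26,0.573],
    [-0.41,-0.81,-0.26,0.573],
    [-0.41,-0.81,-0.26,0.573],
    [-0.41,-0.81,-0.26,0.573],
    [-0.41,-0.81,-0.26,0.573],
    [-0.41,-0.81,-0.26,0.573],
    [-0.41,-0.81,-0.26,0.573],
    [-0.41,-0.81,-0.26,0.573],
  ],
)

```text
time_s: 3.67
tcp_pos: [465.1, 109.7, 179.5]
eef_rot: [-2.191, -2.248, 0.004]
ft_force: [0.2, -0.2, -3.1]
finger_gap: 27.2
grasp_force: 60.9
```

Request:
drive_tool(
  commands=[
    [0,0,0,0],
    [0,0,0,0],
  ],
)

```text
time_s: 3.83
tcp_pos: [465.5, 109.8, 180.4]
eef_rot: [-2.182, -2.258, 0.002]
ft_force: [0.2, 0.0, -2.7]
finger_gap: 27.4
grasp_force: 60.9
```

```bash
python3 - <<'E'
from h import *
st(); im,d,T=shot('wrist','w3'); w=np.load('w3.npz')['w']
box=[495,570,-90,120]
for z in [(12,19),(19,26),(28,50),(5,50)]: 
    try: print(z,rect(w,box,*z))
    except Exception as e: print(e)
# held block top tilt, in tool frame
M=T[:3,:3]; s=r.sense(); RT=R.from_rotvec(s['eef_rot']).as_matrix()
t=(w-s['tcp_pos'])@RT
m=(abs(t[...,1])<10)&(t[...,2]<-15)&(t[...,2]>-60)&(t[...,0]>-70)&(t[...,0]<70)
q=t[m]; print(len(q)); 
h,b=np.histogram(q[:,0],20); print(np.c_[b[:-1],h,[np.median(q[(q[:,0]>=l)&(q[:,0]<=l+b[1]-b[0]),2]) if k else 0 for l,k in zip(b,h)]].round(1))
E
```

```text
t 3.83 tcp [465.5 109.8 180.4] xang 91.97 F [ 0.2  0.  -2.7] gap 27.4 gf 60.9 q [-0.01  0.26  1.71  0.    1.18 -0.05]
(12, 19) (array([534.4,  43.4]), array([ 52.6, 108.7]), 2.9, 729, array([12.7, 14.9, 18.7]))
(19, 26) (array([534.3,  15.7]), array([ 54. , 163.6]), 1.8, 2229, array([19.5, 20.7, 24.3]))
(28, 50) (array([528.9,  82.6]), array([46.4, 29.4]), 2.2, 828, array([29.7, 34.8, 38.6]))
(5, 50) (array([534.3,  15.8]), array([ 54. , 163.7]), 1.8, 6029, array([ 5.9, 19.4, 35.3]))
10316
[[-3.06e+01  1.65e+02 -2.98e+01]
 [-2.78e+01  4.10e+02 -3.00e+01]
 [-2.49e+01  4.01e+02 -3.00e+01]
 [-2.21e+01  4.21e+02 -3.00e+01]
 [-1.93e+01  4.38e+02 -3.00e+01]
 [-1.64e+01  4.36e+02 -3.00e+01]
 [-1.36e+01  4.41e+02 -3.00e+01]
 [-1.07e+01  4.52e+02 -3.00e+01]
 [-7.90e+00  4.55e+02 -3.00e+01]
 [-5.10e+00  4.65e+02 -3.00e+01]
 [-2.20e+00  5.02e+02 -3.00e+01]
 [ 6.00e-01  4.75e+02 -3.00e+01]
 [ 3.40e+00  4.90e+02 -3.00e+01]
 [ 6.30e+00  5.19e+02 -3.01e+01]
 [ 9.10e+00  5.05e+02 -3.00e+01]
 [ 1.20e+01  5.34e+02 -3.00e+01]
 [ 1.48e+01  5.42e+02 -3.00e+01]
 [ 1.76e+01  5.50e+02 -3.00e+01]
 [ 2.05e+01  5.65e+02 -3.01e+01]
 [ 2.33e+01  1.55e+03 -2.59e+01]]
```

View pics/w3.png

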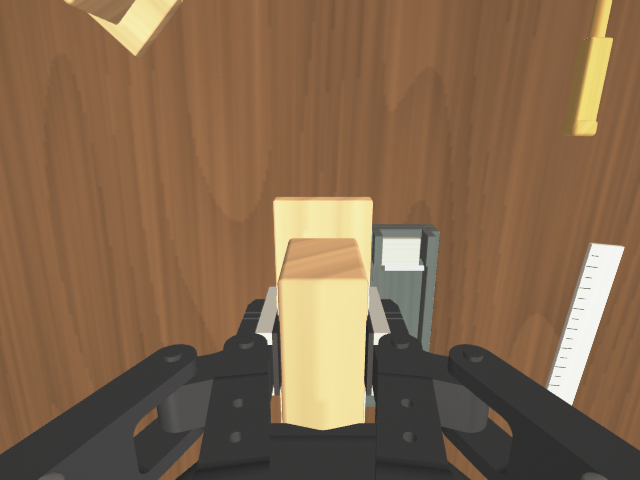

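The picture shows the carriage right of the held block at (405,290). The tail cheeks with the catch are at (402,245), the ruler at (585,310) and the setter at (592,90). In the world the cheeks measure 46.4 x 29.4 mm at (528.9,82.6), so carriage_mid is at about (531.4,9.3) with the head pointing -88.2°. The block is level in the grip. I'll move over the carriage and loosen the grip to see whether the nose droops.

```bash
cat >> h.py <<'E'
def tilt(tag):
    s,RM=st(); im,d,T=shot('wrist',tag); w=np.load(tag+'.npz')['w']; t=(w-s['tcp_pos'])@RM
    m=(abs(t[...,1])<10)&(t[...,2]<-5)&(t[...,2]>-60)&(t[...,0]>-40)&(t[...,0]<40)&(d>0)
    q=t[m]; n=RM.T@np.array([0,0,1]); 
    best=None; rng=np.random.default_rng(0)   # RANSAC line z=a x+b on the top face
    for _ in range(200):
        i,j=rng.choice(len(q),2); 
        if abs(q[i,0]-q[j,0])<8: continue
        a=(q[j,2]-q[i,2])/(q[j,0]-q[i,0]); b=q[i,2]-a*q[i,0]; k=abs(q[:,2]-a*q[:,0]-b)<.6
        if abs(a)<1 and (best is None or k.sum()>best.sum()): best=k
    a,b=np.polyfit(q[best,0],q[best,2],1); x=q[best,0]
    print('nose-down deg',round(-np.degrees(np.arctan(a)),2),'z at x=0',round(b,1),'x range',x.min().round(1),x.max().round(1),best.sum())
    return w,s
E
python3 -c "
from h import *
rel(530.5,39.3,100,91.8)"
```

```text
t 3.88 tcp [465.6 109.8 180.7] xang 91.95 F [-0.3  0.7 -2.7] gap 27.0 gf 60.9 q [-0.01  0.26  1.71 -0.    1.18 -0.05]
shares [-0.3635  0.3129  0.4029] turn 0.0013
```

Request:
drive_tool(
  commands=[
    [-0.36,0.31,0.1,0.001],
    [-0.36,0.31,0.2,0.001],
    [-0.36,0.31,0.3,0.001],
    [-0.36,0.31,0.4,0.001],
    [-0.36,0.31,0.4,0.001],
    [-0.36,0.31,0.4,0.001],
  ],
)

```text
time_s: 4.38
tcp_pos: [529.5, 40.0, 100.9]
eef_rot: [-2.186, -2.254, 0.002]
ft_force: [0.7, 0.1, -1.1]
finger_gap: 27.2
grasp_force: 60.8
```

Request:
drive_tool(
  commands=[
    [0,0,0,0],
    [0,0,0,0],
    [0,0,0,0],
    [0,0,0,0],
  ],
  grip_force=20,
)

```text
time_s: 4.72
tcp_pos: [530.4, 40.1, 102.4]
eef_rot: [2.187, 2.253, 0.002]
ft_force: [0.2, -0.3, -2.7]
finger_gap: 27.4
grasp_force: 60.8
```

```bash
python3 -c "
from h import *
tilt('w4')"
```

```text
t 4.72 tcp [530.4  40.1 102.4] xang 91.71 F [ 0.2 -0.3 -2.7] gap 27.4 gf 60.8 q [-0.15  0.46  1.64  0.    1.03 -0.17]
nose-down deg -0.11 z at x=0 -30.2 x range -30.2 25.8 6642
```

Request:
drive_tool(
  commands=[
    [0,0,0,0],
    [0,0,0,0],
    [0,0,0,0],
    [0,0,0,0],
    [0,0,0,0],
  ],
  grip_force=20,
  gripper=0,
)

```text
time_s: 5.18
tcp_pos: [530.1, 39.8, 101.3]
eef_rot: [-2.189, -2.253, 0.0]
ft_force: [-0.2, -0.4, -3.2]
finger_gap: 27.3
grasp_force: 60.8
```

```bash
python3 -c "
from h import *
tilt('w5')"
```

```text
t 5.18 tcp [530.1  39.8 101.3] xang 91.66 F [-0.2 -0.4 -3.2] gap 27.3 gf 60.8 q [-0.15  0.47  1.64 -0.    1.03 -0.17]
nose-down deg 0.01 z at x=0 -30.2 x range -30.1 26.1 6694
```

Request:
drive_tool(
  commands=[
    [0,0,0,0],
    [0,0,0,0],
    [0,0,0,0],
    [0,0,0,0],
  ],
  grip_force=20,
  gripper=0.28,
)

```text
time_s: 5.57
tcp_pos: [530.1, 39.7, 101.3]
eef_rot: [2.189, 2.253, 0.0]
ft_force: [-0.8, -0.6, -3.4]
finger_gap: 27.4
grasp_force: 60.8
```

```bash
python3 -c "
from h import *
tilt('w6')"
```

```text
t 5.57 tcp [530.1  39.7 101.3] xang 91.66 F [-0.8 -0.6 -3.4] gap 27.4 gf 60.8 q [-0.15  0.47  1.64 -0.    1.03 -0.17]
nose-down deg 0.12 z at x=0 -30.2 x range -30.1 25.7 6675
```

The grip is self-locking, so its force can't be lowered while it holds. Instead I'll rest the tail end of the foot on the catch and cheeks, then open slightly so the nose drops into the pocket, still guided by the fingers.

Request:
drive_tool(
  commands=[
    [0,0,0.1,0],
    [0,0,0.18,0],
    [0,0,0.18,0],
    [0,0,0.18,0],
  ],
)

```text
time_s: 5.95
tcp_pos: [529.8, 39.8, 65.2]
eef_rot: [-2.188, -2.253, 0.001]
ft_force: [0.5, 0.5, -2.6]
finger_gap: 27.1
grasp_force: 60.9
```

Request:
drive_tool(
  commands=[
    [0,0,0.005,0],
    [0,0,0.01,0],
    [0,0,0.01,0],
  ],
)

```text
time_s: 6.2
tcp_pos: [530.4, 39.7, 63.9]
eef_rot: [2.188, 2.253, 0.001]
ft_force: [-0.1, -0.2, -1.6]
finger_gap: 27.0
grasp_force: 60.9
```

Request:
drive_tool(
  commands=[
    [0,0,0.005,0],
    [0,0,0.01,0],
    [0,0,0.01,0],
  ],
)

```text
time_s: 6.45
tcp_pos: [530.0, 39.8, 61.2]
eef_rot: [-2.189, -2.253, 0.0]
ft_force: [0.7, -0.1, -2.7]
finger_gap: 26.9
grasp_force: 60.9
```

Request:
drive_tool(
  commands=[
    [0,0,0,0],
    [0,0,0,0],
    [0,0,0,0],
    [0,0,0,0],
  ],
  gripper=0.36,
  grip_force=20,
)

```text
time_s: 6.78
tcp_pos: [530.2, 39.8, 61.5]
eef_rot: [2.189, 2.253, 0.0]
ft_force: [-0.8, 0.4, 0.5]
finger_gap: 30.6
grasp_force: 0.0
```

```bash
python3 -c "
from h import *
tilt('w7'); shot('side','side2')
im=cv2.imread('pics/side2.png')[200:300,270:400]; a=cv2.resize(im,None,fx=3,fy=3,interpolation=2); b=cv2.imread('pics/w7.png')[150:480,160:480]
cv2.imwrite('pics/v7.png',np.hstack([a,np.zeros((300,10,3),np.uint8),cv2.resize(b,(290,300))]))"
```

```text
t 6.78 tcp [530.2  39.8  61.5] xang 91.67 F [-0.8  0.4  0.5] gap 30.6 gf 0.0 q [-0.15  0.52  1.67 -0.    0.94 -0.17]
nose-down deg 16.75 z at x=0 -21.5 x range -40.0 13.2 4605
```

View pics/v7.png

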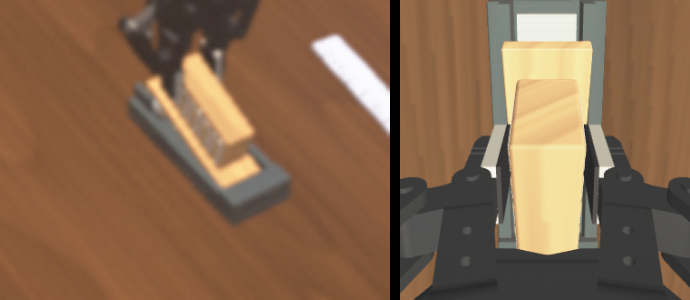

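The block is tilted 16.75° nose down, with the nose on the floor at x≈44 and the tail on the catch. I'll regrip lightly and slide it about 15 mm towards the head, under the lip.

Request:
drive_tool(
  commands=[
    [0,0,0,0],
    [0,0,0,0],
    [0,0,0,0],
    [0,0,0,0],
    [0,0,-0.003,0],
  ],
  gripper=0,
  grip_force=20,
)

```text
time_s: 7.3
tcp_pos: [530.0, 39.7, 61.8]
eef_rot: [-2.189, -2.253, 0.0]
ft_force: [0.6, -0.7, -3.0]
finger_gap: 27.7
grasp_force: 23.6
```

Request:
drive_tool(
  commands=[
    [-0.015,0,0,0],
    [-0.03,0,0,0],
    [-0.045,0,0,0],
    [-0.055,0,0,0],
    [-0.065,0,0,0],
    [-0.07,0,0,0],
    [-0.07,0,0,0],
    [-0.07,0,0,0],
  ],
)

```text
time_s: 7.97
tcp_pos: [530.4, 25.7, 61.9]
eef_rot: [-2.189, -2.253, 0.0]
ft_force: [0.9, -0.0, -2.5]
finger_gap: 28.0
grasp_force: 23.6
```

```bash
python3 -c "
from h import *
w,s=tilt('w8')
for z in [(30,50),]: print(rect(w,[500,556,50,130],*z))"
```

```text
t 7.97 tcp [530.4  25.7  61.9] xang 91.66 F [ 0.9 -0.  -2.5] gap 28.0 gf 23.6 q [-0.17  0.52  1.67  0.    0.94 -0.2 ]
nose-down deg 17.06 z at x=0 -21.6 x range -40.0 13.0 4641
(array([529.1,  73.2]), array([46. , 47.3]), 1.7, 7014, array([33.5, 45.3, 49.1]))
```

Request:
drive_tool(
  commands=[
    [-0.005,0,0,0],
    [-0.01,0,0,0],
    [-0.01,0,0,0],
    [-0.01,0,0,0],
  ],
)

```text
time_s: 8.35
tcp_pos: [530.5, 23.7, 61.9]
eef_rot: [-2.189, -2.253, 0.0]
ft_force: [0.3, -0.3, -2.2]
finger_gap: 27.6
grasp_force: 23.6
```

Request:
drive_tool(
  commands=[
    [0,0,0,0],
    [0,0,0,0],
    [0,0,0,0],
    [0,0,0,0],
  ],
  gripper=0.36,
)

```text
time_s: 8.68
tcp_pos: [530.7, 23.8, 62.1]
eef_rot: [2.189, 2.253, 0.0]
ft_force: [1.4, 0.0, -0.1]
finger_gap: 31.2
grasp_force: 0.0
```

```bash
python3 -c "
from h import *
w,s=tilt('w9')"
```

```text
t 8.68 tcp [530.7  23.8  62.1] xang 91.67 F [ 1.4  0.  -0.1] gap 31.2 gf 0.0 q [-0.18  0.52  1.67 -0.    0.94 -0.21]
nose-down deg 7.62 z at x=0 -7.7 x range -23.4 22.4 3650
```

The block has dropped to 7.6° with the nose under the lip and the tail on the catch's slope. I'll close the fingers above it and press the tail end down.

Request:
drive_tool(
  commands=[
    [0,0,-0.1,0],
    [0,0,-0.2,0],
    [0,0,-0.2,0],
  ],
)

```text
time_s: 8.98
tcp_pos: [532.3, 23.5, 105.3]
eef_rot: [2.185, 2.25, 0.005]
ft_force: [0.8, -0.8, 0.5]
finger_gap: 30.8
grasp_force: 0.0
```

Request:
drive_tool(
  commands=[
    [0.085,0,0,0],
    [0.085,0,0,0],
    [0.085,0,0,0],
    [0.085,0,0.05,0],
    [0.085,0,0.08,0],
    [0.085,0,0.11,0],
    [0.085,0,0.12,0],
    [0.085,0,0.13,0],
  ],
  gripper=0,
)

```text
time_s: 9.65
tcp_pos: [529.8, 40.6, 75.2]
eef_rot: [-2.189, -2.253, 0.001]
ft_force: [-0.2, 0.1, 0.7]
finger_gap: -0.2
grasp_force: 0.0
```

Request:
drive_tool(
  commands=[
    [0,0,0.01,0],
    [0,0,0.015,0],
    [0,0,0.02,0],
    [0,0,0.025,0],
    [0,0,0.025,0],
  ],
)

```text
time_s: 10.07
tcp_pos: [530.3, 41.2, 71.4]
eef_rot: [2.189, 2.253, 0.002]
ft_force: [-0.7, 3.3, 3.8]
finger_gap: -0.2
grasp_force: 1.9
```

Request:
drive_tool(
  commands=[
    [0,0,0.005,0],
    [0,0,0.01,0],
    [0,0,0.015,0],
    [0,0,0.02,0],
    [0,0,0.02,0],
  ],
)

```text
time_s: 10.48
tcp_pos: [529.9, 40.6, 66.5]
eef_rot: [-2.189, -2.253, 0.001]
ft_force: [0.1, -0.4, 0.0]
finger_gap: -0.0
grasp_force: 0.0
```

Request:
drive_tool(
  commands=[
    [0,0,0.01,0],
    [0,0,0.015,0],
    [0,0,0.02,0],
    [0,0,0.025,0],
    [0,0,0.025,0],
  ],
)

```text
time_s: 10.9
tcp_pos: [529.9, 40.7, 61.6]
eef_rot: [-2.189, -2.253, 0.001]
ft_force: [0.6, 0.5, -0.5]
finger_gap: 0.4
grasp_force: 0.0
```

Request:
drive_tool(
  commands=[
    [0,0,0.005,0],
    [0,0,0.01,0],
    [0,0,0.01,0],
  ],
)

```text
time_s: 11.15
tcp_pos: [530.1, 40.8, 60.1]
eef_rot: [2.189, 2.253, 0.0]
ft_force: [-0.8, 1.0, 2.2]
finger_gap: 0.3
grasp_force: 1.6
```

Request:
drive_tool(
  commands=[
    [0,0,0.005,0],
    [0,0,0.01,0],
    [0,0,0.01,0],
  ],
)

```text
time_s: 11.4
tcp_pos: [530.5, 40.8, 60.0]
eef_rot: [2.188, 2.253, 0.001]
ft_force: [-8.8, 0.3, 23.8]
finger_gap: -0.2
grasp_force: 11.4
```

Request:
drive_tool(
  commands=[
    [0,0,-0.15,0],
    [0.1,0,-0.35,0],
    [0.3,0,-0.55,0],
    [0.3,0,-0.55,0],
    [0.3,0,-0.55,0],
  ],
)

```text
time_s: 11.82
tcp_pos: [529.4, 102.8, 171.1]
eef_rot: [2.183, 2.253, 0.007]
ft_force: [-0.0, -0.8, 0.6]
finger_gap: -0.0
grasp_force: 0.0
```

```bash
python3 - <<'E'
from h import *
st(); im,d,T=shot('wrist','w10'); w=np.load('w10.npz')['w']
box=[480,590,-110,120]
for z in [(48,75),(28,45),(5,75),(12,20)]: print(z,rect(w,box,*z))
m=(w[...,2]>48)&(abs(w[...,0]-530)<40)&(abs(w[...,1])<80); p=w[m]
print(np.linalg.lstsq(np.c_[p[:,:2],np.ones(len(p))],p[:,2],rcond=None)[0])
b=[480,620,-420,-160]
for z in [(27,60),(15,60)]:
  try: print('guide',rect(w,b,*z))
  except Exception as e: print('none')
E
```

```text
t 11.82 tcp [529.4 102.8 171.1] xang 91.82 F [-0.  -0.8  0.6] gap -0.0 gf 0.0 q [-0.03  0.39  1.55  0.    1.19 -0.06]
(48, 75) (array([527.1,   8.4]), array([ 8.7, 90.9]), 10.4, 129, array([50.8, 58.3, 59.4]))
(28, 45) (array([529.1,  72.8]), array([45.9, 48.6]), 1.5, 1001, array([29.9, 34.8, 38.7]))
(5, 75) (array([531.1,  15.1]), array([ 60.1, 164.6]), 1.9, 5876, array([ 9.7, 20.3, 37.6]))
(12, 20) (array([529.7,  58.4]), array([60.1, 77.4]), 2.0, 2207, array([13.4, 15. , 19.9]))
[ 0.06913099 -0.04554053 20.20213373]
none
none
```

View pics/w10.png

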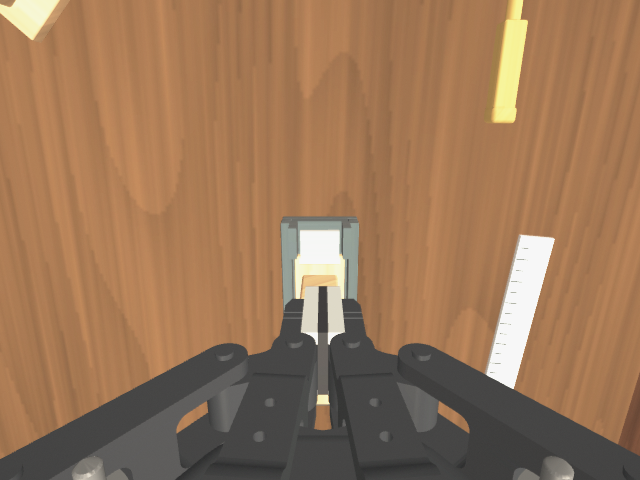

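The block is flat: its top is at about 59 mm, 90.9 mm long, centred at y=8.4 over carriage_mid (531.3,8.6). The catch's white plate laps over the foot at (320,262). Next I'll look at the guide from close by.

Request:
drive_tool(
  commands=[
    [-1,0.03,-0.1,0],
    [-1,0.03,-0.1,0],
    [-1,0.03,-0.1,0],
    [-1,0.03,-0.1,0],
    [-1,0.03,-0.1,0],
  ],
)

```text
time_s: 12.28
tcp_pos: [539.1, -102.5, 186.4]
eef_rot: [-2.19, -2.25, 0.002]
ft_force: [0.6, 0.7, 0.1]
finger_gap: 0.3
grasp_force: 0.0
```

Request:
drive_tool(
  commands=[
    [-1,0,0,0],
    [-1,0,0,0],
    [-1,0,0,0],
    [-1,0,0,0],
    [-1,0,0,0],
    [-1,0,0,0],
    [-1,0,0,0],
  ],
)

```text
time_s: 12.87
tcp_pos: [544.5, -301.0, 185.4]
eef_rot: [-2.191, -2.247, 0.001]
ft_force: [-0.3, 0.2, 0.1]
finger_gap: 0.4
grasp_force: 0.0
```

```bash
python3 - <<'E'
from h import *
st(); im,d,T=shot('wrist','w11'); w=np.load('w11.npz')['w']; shot('top','top2'); shot('side','side3')
b=[470,640,-400,-170]
for z in [(30,45),(27,45),(14,25)]: print('guide',rect(w,b,*z))
t=np.load('top2.npz')['w']; bb=[490,575,-80,110]; print('car top',rect(t,bb,15,26),'blk',rect(t,bb,50,80))
a=cv2.resize(cv2.imread('pics/w11.png'),(400,300)); c=cv2.resize(cv2.imread('pics/side3.png')[205:280,300:400],(400,300),interpolation=2)
cv2.imwrite('pics/v11.png',np.hstack([a,c]))
E
```

```text
t 12.87 tcp [ 544.5 -301.   185.4] xang 91.46 F [-0.3  0.2  0.1] gap 0.4 gf 0.0 q [-0.69  0.56  1.24 -0.    1.34 -0.72]
guide (array([ 542.3, -337.4]), array([32. , 91.9]), 80.8, 2749, array([32.6, 34.5, 36.8]))
guide (array([ 542.2, -338.7]), array([34.7, 92. ]), 80.9, 4573, array([27.8, 33.7, 35.9]))
guide (array([ 554.8, -261. ]), array([131., 134.]), 81.1, 6744, array([18.8, 20.4, 21.7]))
car top (array([532.1,  13.4]), array([ 60.7, 162.6]), 1.8, 944, array([15.8, 21.6, 25.6])) blk (array([532.3,   5.9]), array([30.5, 87.6]), 1.4, 582, array([55.9, 60.2, 63.4]))
```

View pics/v11.png

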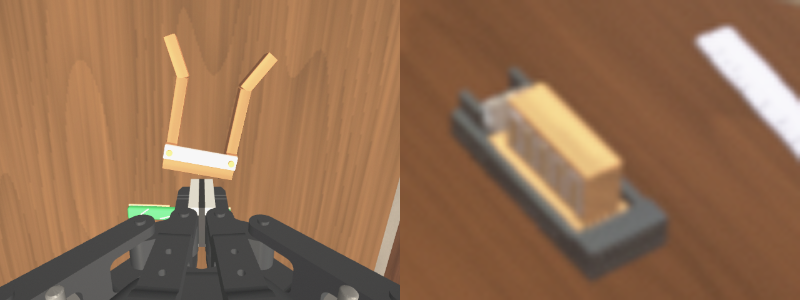

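The guide opens up the picture, with the bridge at (200,158) in the left half. In the right half the block sits flat in the carriage. I'll fit the guide's rails and bridge.

```bash
python3 - <<'E'
from h import *
w=np.load('w11.npz')['w']; c=w[np.isfinite(w[...,0])]
c=c[(c[:,0]>480)&(c[:,0]<630)&(c[:,1]>-380)&(c[:,1]<-180)]
th=np.radians(-99.1); 
for it in range(3):
    u=np.array([np.cos(th),np.sin(th)]); n=np.array([-u[1],u[0]]); o=np.array([554.0,-267.])
    q=np.c_[(c[:,:2]-o)@u,(c[:,:2]-o)@n,c[:,2]]
    rl=q[(q[:,2]>15)&(q[:,2]<25)]; L=[];Rr=[]
    for s in np.arange(-20,45,5):
        k=rl[abs(rl[:,0]-s)<2.5]; l=k[k[:,1]>0,1]; rr=k[k[:,1]<0,1]
        if len(l)>5 and len(rr)>5: L.append((s,l.min()));Rr.append((s,rr.max()))
    L=np.array(L);Rr=np.array(Rr); a,b=np.polyfit(L[:,0],(L[:,1]+Rr[:,1])/2,1); 
    print('gap',np.round(np.median(L[:,1]-Rr[:,1]),1),'slope',a,'off',b); th+=np.arctan(a)
br=q[(q[:,2]>31)&(abs(q[:,1])<35)]; print('bridge u',np.percentile(br[:,0],[.5,2,50,98,99.5]))
print('rail u',np.percentile(rl[:,0],[.5,99.5]), 'flare ends', [np.round(rl[rl[:,1]*sg>0][np.argsort(rl[rl[:,1]*sg>0][:,0])[:30]].mean(0),1) for sg in(1,-1)])
x0=np.percentile(br[:,0],1)-57; g=o+u*x0+n*b
print('dir deg',np.degrees(th),'guide origin',g)
E
```

```text
gap 63.8 slope 0.00043751593326071705 off -0.3463148232038069
gap 63.8 slope 1.4799458498025919e-06 off -0.3462033214575332
gap 63.8 slope 5.0059381874465544e-09 off -0.34620294417809244
bridge u [13.21745992 14.75560997 22.54940083 65.00126587 71.45549227]
rail u [-69.75574582  56.08145706] flare ends [array([-70.1,  55.9,  19.8]), array([-69.9, -56.8,  20.1])]
dir deg -99.0748471036837 guide origin [ 560.4777643  -224.24898471]
```

The rails fit well: the gap is 63.8 mm and the flare ends at u=-70. That puts the guide at about (553.7,-266.9) with heading -99.07°. Next I'll grip the carriage across its tail at (528.9,83.6).

```bash
python3 -c "
from h import *
rel(528.9,83.6,120,91.8)"
```

```text
t 13.02 tcp [ 545.6 -298.1  187. ] xang 91.69 F [-0.1  0.7  0. ] gap -0.0 gf 0.0 q [-0.69  0.56  1.24  0.    1.34 -0.72]
shares [ 1.91   -0.0265  0.3375] turn -0.0009
```

Request:
drive_tool(
  commands=[
    [1,-0.015,0,0],
    [1,-0.015,0,0],
    [1,-0.015,0,0],
    [1,-0.015,0,0],
    [1,-0.015,0,0],
    [1,-0.015,0,0],
  ],
  gripper=1,
  grip_force=40,
)

```text
time_s: 13.52
tcp_pos: [536.3, -92.7, 188.2]
eef_rot: [-2.181, -2.26, -0.001]
ft_force: [0.5, -0.6, 0.3]
finger_gap: 71.8
grasp_force: 0.0
```

Request:
drive_tool(
  commands=[
    [0.91,-0.01,0.3,-0.001],
    [0.91,-0.01,0.3,-0.001],
    [0.91,-0.01,0.3,-0.001],
    [0.91,-0.01,0.3,-0.001],
    [0.91,-0.01,0.3,-0.001],
    [0.91,-0.01,0.3,-0.001],
    [0.91,-0.01,0.3,-0.001],
  ],
)

```text
time_s: 14.1
tcp_pos: [529.1, 84.3, 127.6]
eef_rot: [-2.182, -2.259, 0.001]
ft_force: [-0.1, 0.1, -0.1]
finger_gap: 85.5
grasp_force: 0.0
```

```bash
python3 -c "
from h import *
rel(528.9,83.6,3,91.8)
im,d,T=shot('wrist','w12'); w=np.load('w12.npz')['w']
print(rect(w,[480,590,50,130],9,75),rect(w,[480,590,50,130],29,36.5))"
```

```text
t 14.1 tcp [529.1  84.3 127.6] xang 91.98 F [-0.1  0.1 -0.1] gap 85.5 gf 0.0 q [-0.06  0.44  1.6  -0.    1.1  -0.1 ]
shares [-0.0032 -0.0007  0.6231] turn 0.0015
(array([529.2,  73.4]), array([60.2, 48. ]), 1.8, 7465, array([13.8, 20.7, 53.7])) (array([529.2,  74. ]), array([46. , 46.6]), 2.2, 1033, array([30.4, 34.4, 35.7]))
```

Request:
drive_tool(
  commands=[
    [-0.003,0,0.2,0.001],
    [-0.003,0,0.4,0.001],
    [-0.003,0,0.55,0.001],
    [-0.003,0,0.62,0.001],
    [-0.003,0,0.62,0.001],
    [-0.003,0,0.62,0.001],
  ],
)

```text
time_s: 14.65
tcp_pos: [530.2, 81.3, 4.4]
eef_rot: [2.19, 2.252, 0.0]
ft_force: [0.7, -0.4, -0.6]
finger_gap: 85.1
grasp_force: 0.0
```

Request:
drive_tool(
  commands=[
    [0,0,0,0],
    [0,0,0,0],
    [0,0,0,0],
    [0,0,0,0],
    [0,0,0,0],
    [0,0,0,0],
  ],
  gripper=0,
  grip_force=40,
)

```text
time_s: 15.15
tcp_pos: [530.5, 81.9, 5.6]
eef_rot: [2.188, 2.252, 0.002]
ft_force: [-2.9, -2.7, 6.7]
finger_gap: 59.1
grasp_force: 42.5
```

```bash
python3 -c "
from h import *
rel(586.0,-64.4,None,80.93)"
```

```text
t 15.15 tcp [530.5  81.9   5.6] xang 91.63 F [-2.9 -2.7  6.7] gap 59.1 gf 42.5 q [-0.07  0.62  1.69 -0.    0.83 -0.09]
shares [-0.7392  0.2565  0.0008] turn 0.0934
```

Request:
drive_tool(
  commands=[
    [-0.08,0.03,-0.003,0.01],
    [-0.17,0.06,-0.003,0.02],
    [-0.26,0.09,-0.003,0.033],
    [-0.35,0.12,-0.003,0.045],
    [-0.44,0.15,-0.003,0.057],
    [-0.53,0.18,-0.003,0.07],
    [-0.62,0.21,-0.003,0.082],
    [-0.7,0.24,-0.003,0.093],
    [-0.74,0.257,-0.003,0.093],
    [-0.74,0.257,-0.003,0.093],
  ],
)

```text
time_s: 15.98
tcp_pos: [586.6, -66.2, 5.7]
eef_rot: [2.387, 2.038, 0.001]
ft_force: [0.6, -6.4, 3.2]
finger_gap: 59.0
grasp_force: 44.5
```

```bash
python3 - <<'E'
from h import *
rel(565.3,-194.5,None,80.93); shot('wrist','w13'); shot('top','top3')
t=np.load('top3.npz')['w']; w=np.load('w13.npz')['w']
print('blk top cam',rect(t,[530,620,-220,-70],52,75)); print('wrist',rect(w,[530,620,-250,-60],52,70))
E
```

```text
t 15.98 tcp [586.6 -66.2   5.7] xang 80.97 F [ 0.6 -6.4  3.2] gap 59.0 gf 44.5 q [-0.31  0.71  1.51 -0.    0.91 -0.15]
shares [-0.6504 -0.0044  0.0009] turn 0.0003
blk top cam (array([ 569.3, -170.4]), array([24.7, 28.7]), 79.5, 153, array([56.4, 60.5, 63.8]))
wrist (array([538.2, -65.5]), array([16.3, 11. ]), 0.2, 2046, array([61.2, 64.6, 69.2]))
```

View pics/w13.png

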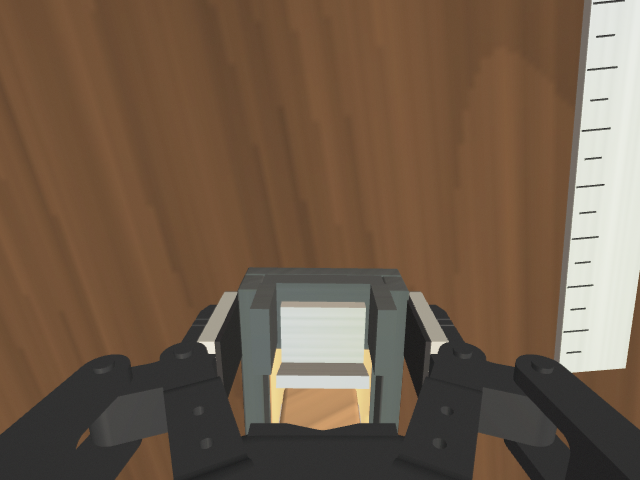

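The wrist view shows the carriage square between the fingers at (322,330), and the catch lip laps over the foot at row 380. I'll push it along the guide axis.

Request:
drive_tool(
  commands=[
    [-0.06,0,0,0],
    [-0.12,-0.001,0,0],
    [-0.18,-0.001,0,0],
    [-0.24,-0.002,0,0],
    [-0.3,-0.002,0,0],
    [-0.35,-0.003,0,0],
    [-0.4,-0.003,0,0],
    [-0.4,-0.003,0,0],
  ],
)

```text
time_s: 16.75
tcp_pos: [572.8, -143.7, 5.7]
eef_rot: [2.387, 2.04, 0.002]
ft_force: [-1.6, -3.4, 4.8]
finger_gap: 58.6
grasp_force: 44.7
```

Request:
drive_tool(
  commands=[
    [-0.03,0,0,0],
    [-0.06,0,0,0],
    [-0.09,0,0,0],
    [-0.12,0,0,0],
    [-0.15,-0.001,0,0],
    [-0.18,-0.001,0,0],
    [-0.2,-0.001,0,0],
    [-0.2,-0.001,0,0],
  ],
)

```text
time_s: 17.42
tcp_pos: [566.5, -181.9, 5.7]
eef_rot: [2.387, 2.041, 0.002]
ft_force: [-0.7, 2.7, 6.3]
finger_gap: 58.7
grasp_force: 44.9
```

```bash
python3 - <<'E'
from h import *
rel(565.3,-194.5,None,80.93)
E
```

```text
t 17.42 tcp [ 566.5 -181.9    5.7] xang 81.07 F [-0.7  2.7  6.3] gap 58.7 gf 44.9 q [-0.51  0.72  1.5   0.    0.92 -0.35]
shares [-0.0632  0.0037 -0.    ] turn 0.0012
```

Request:
drive_tool(
  commands=[
    [-0.02,0.001,0,0],
    [-0.035,0.001,0,0],
    [-0.05,0.001,0,0],
    [-0.05,0.001,0,0],
  ],
)

```text
time_s: 17.75
tcp_pos: [565.2, -191.3, 5.7]
eef_rot: [2.387, 2.042, 0.003]
ft_force: [1.0, 5.4, 6.5]
finger_gap: 59.4
grasp_force: 44.9
```

Request:
drive_tool(
  commands=[
    [-0.005,0,0,0],
    [-0.01,0,0,0],
    [-0.015,0,0,0],
    [-0.015,0,0,0],
  ],
)

```text
time_s: 18.08
tcp_pos: [564.9, -193.5, 5.7]
eef_rot: [-2.387, -2.042, -0.004]
ft_force: [0.9, 9.3, 7.1]
finger_gap: 59.0
grasp_force: 45.0
```

Request:
drive_tool(
  commands=[
    [-0.005,0,0,0],
    [-0.01,0,0,0],
    [-0.01,0,0,0],
  ],
)

```text
time_s: 18.33
tcp_pos: [564.8, -193.5, 5.6]
eef_rot: [-2.386, -2.041, -0.007]
ft_force: [4.0, 18.8, 10.6]
finger_gap: 58.9
grasp_force: 45.2
```

Request:
drive_tool(
  commands=[
    [-0.005,0,0,0],
    [-0.01,0,0,0],
    [-0.01,0,0,0],
  ],
)

```text
time_s: 18.58
tcp_pos: [564.8, -193.6, 5.6]
eef_rot: [-2.384, -2.04, -0.01]
ft_force: [5.5, 28.7, 10.9]
finger_gap: 58.7
grasp_force: 45.4
```

Movement has stopped and the force is rising, at a position within 1 mm of the computed home. I'll take off the preload, open part-way to clear the flares, lift and check.

Request:
drive_tool(
  commands=[
    [0.01,0,0,0],
    [0.016,0,0,0],
    [0.016,0,0,0],
  ],
)

```text
time_s: 18.83
tcp_pos: [564.8, -193.5, 5.7]
eef_rot: [-2.386, -2.042, -0.004]
ft_force: [1.9, 11.7, 8.3]
finger_gap: 58.8
grasp_force: 45.1
```

Request:
drive_tool(
  commands=[
    [0,0,0,0],
    [0,0,0,0],
    [0,0,0,0],
    [0,0,0,0],
  ],
  gripper=0.8,
)

```text
time_s: 19.17
tcp_pos: [563.9, -196.3, 4.6]
eef_rot: [2.388, 2.041, -0.0]
ft_force: [-0.0, 0.2, -0.4]
finger_gap: 68.3
grasp_force: 0.0
```

Request:
drive_tool(
  commands=[
    [0,0,-0.1,0],
    [0,0,-0.25,0],
    [0,0,-0.45,0],
    [0,0,-0.65,0],
    [0.4,0,-0.85,0],
    [0.4,0,-0.85,0],
    [0.4,0,-0.85,0],
    [0.4,0,-0.85,0],
  ],
)

```text
time_s: 19.83
tcp_pos: [577.1, -115.7, 175.8]
eef_rot: [2.384, 2.043, 0.002]
ft_force: [0.6, -0.8, -0.8]
finger_gap: 68.0
grasp_force: 0.0
```

```bash
python3 - <<'E'
from h import *
st(); shot('wrist','w14'); w=np.load('w14.npz')['w']; c=w[np.isfinite(w[...,0])]
th=np.radians(-99.07); u=np.array([np.cos(th),np.sin(th)]); n=np.array([-u[1],u[0]])
q=np.c_[(c[:,:2]-[553.7,-266.9])@u,(c[:,:2]-[553.7,-266.9])@n,c[:,2]]
def rr(m): k=q[m]; print(len(k),cv2.minAreaRect(k[:,:2].astype(np.float32)),np.percentile(k[:,2],[5,50,95]).round(1))
b=(abs(q[:,1])<31)&(q[:,0]>-110)
rr(b&(q[:,0]<53)&(q[:,2]>55)&(q[:,2]<66)); rr(b&(q[:,0]<-30)&(q[:,2]>9)&(q[:,2]<45))
k=q[b&(abs(q[:,1])<20)&(q[:,2]>27)&(q[:,2]<42)]; print('bridge',np.percentile(k[k[:,0]>50,0],[1,99]))
k=q[b&(q[:,2]>10)&(q[:,2]<17)&(q[:,0]<-60)]; print('tail u',np.percentile(k[:,0],[1,3]))
a=cv2.imread('pics/w14.png'); cv2.imwrite('pics/v14.png',a)
E
```

```text
t 19.83 tcp [ 577.1 -115.7  175.8] xang 81.18 F [ 0.6 -0.8 -0.8] gap 68.0 gf 0.0 q [-0.4   0.5   1.38  0.    1.26 -0.24]
2469 ((-16.780481338500977, -1.2976436614990234), (28.247581481933594, 62.93058395385742), 89.41039276123047) [56.9 58.5 59.5]
4780 ((-59.95121765136719, -0.4185924530029297), (60.057987213134766, 60.184913635253906), 89.71754455566406) [13.6 20.5 38.2]Traceback (most recent call last):
  File "<stdin>", line 8, in <module>
    return _quantile_unchecked(
        a, q, axis, out, overwrite_input, method, keepdims, weights)
    return _ureduce(a,
                    func=_quantile_ureduce_func,
    ...<5 lines>...
                    overwrite_input=overwrite_input,
                    method=method)
    r = func(a, **kwargs)
    result = _quantile(arr,
                       quantiles=q,
    ...<2 lines>...
                       out=out,
                       weights=wgt)
    slices_having_nans = np.isnan(arr[-1, ...])
                                  ~~~^^^^^^^^^
IndexError: index -1 is out of bounds for axis 0 with size 0
```

The tail measures about 2 mm short of home, within the measuring error, so a shove on the tail face with closed fingers will settle it.

```bash
python3 -c "
from h import *
rel(573.4,-143.5,6,80.93)"
```

```text
t 19.88 tcp [ 576.5 -117.   174.5] xang 81.09 F [ 0.9 -0.6 -0.4] gap 68.2 gf 0.0 q [-0.4   0.5   1.38 -0.    1.26 -0.24]
shares [-0.1329  0.0048  0.8426] turn 0.0014
```

Request:
drive_tool(
  commands=[
    [-0.13,0.005,0,0.001],
    [-0.13,0.005,0.1,0.001],
    [-0.13,0.005,0.2,0.001],
    [-0.13,0.005,0.35,0.001],
    [-0.13,0.005,0.5,0.001],
    [-0.13,0.005,0.65,0.001],
    [-0.13,0.005,0.78,0.001],
    [-0.13,0.005,0.84,0.001],
    [-0.13,0.005,0.84,0.001],
    [-0.13,0.005,0.84,0.001],
  ],
  gripper=0,
)

```text
time_s: 20.72
tcp_pos: [573.3, -144.0, 6.6]
eef_rot: [-2.391, -2.037, 0.001]
ft_force: [0.7, 0.5, 0.4]
finger_gap: -0.0
grasp_force: 0.0
```

Request:
drive_tool(
  commands=[
    [-0.02,0,0,0],
    [-0.04,0,0,0],
    [-0.06,0,0,0],
    [-0.08,0,0,0],
    [-0.09,0,0,0],
    [-0.1,0,0,0],
    [-0.1,0,0,0],
  ],
)

```text
time_s: 21.3
tcp_pos: [570.2, -163.3, 6.6]
eef_rot: [2.391, 2.037, 0.0]
ft_force: [0.4, 0.1, 1.1]
finger_gap: 0.3
grasp_force: 0.0
```

Request:
drive_tool(
  commands=[
    [-0.01,0,0,0],
    [-0.02,0,0,0],
    [-0.025,0,0,0],
    [-0.03,0,0,0],
    [-0.03,0,0,0],
  ],
)

```text
time_s: 21.72
tcp_pos: [569.4, -168.0, 6.5]
eef_rot: [-2.39, -2.037, -0.002]
ft_force: [1.9, 5.9, 1.4]
finger_gap: -0.3
grasp_force: 2.7
```

Request:
drive_tool(
  commands=[
    [-0.005,0,0,0],
    [-0.01,0,0,0],
    [-0.015,0,0,0],
    [-0.015,0,0,0],
  ],
)

```text
time_s: 22.05
tcp_pos: [569.2, -168.2, 6.5]
eef_rot: [-2.388, -2.035, -0.006]
ft_force: [4.0, 20.1, 4.1]
finger_gap: 0.3
grasp_force: 9.9
```

Request:
drive_tool(
  commands=[
    [0.05,0,0,0],
    [0.1,0,-0.1,0],
    [0.15,0,-0.3,0],
    [0.15,0,-0.5,0],
    [0.15,0,-0.7,0],
    [0.2,-0.4,-0.85,0],
    [0.2,-0.4,-0.85,0],
    [0.2,-0.4,-0.85,0],
    [0.2,-0.4,-0.85,0],
  ],
)

```text
time_s: 22.8
tcp_pos: [495.4, -119.3, 177.8]
eef_rot: [2.389, 2.037, 0.001]
ft_force: [1.4, -1.0, 0.2]
finger_gap: 0.1
grasp_force: 0.0
```

```bash
python3 - <<'E'
from h import *
s,_=st(); shot('wrist','w15'); w=np.load('w15.npz')['w']; shot('top','top4'); t=np.load('top4.npz')['w']
th=np.radians(-99.07); u=np.array([np.cos(th),np.sin(th)]); n=np.array([-u[1],u[0]])
for nm,a in(('wrist',w),('top',t)):
  c=a[np.isfinite(a[...,0])]; d=c[:,:2]-[553.7,-266.9]; q=np.c_[d@u,d@n,c[:,2]]
  for lab,m in(('block',(abs(q[:,1])<20)&(abs(q[:,0])<53)&(q[:,2]>52)&(q[:,2]<70)),('bridge',(abs(q[:,1])<50)&(q[:,0]>50)&(q[:,0]<100)&(q[:,2]>28)&(q[:,2]<45)),('tail',(abs(q[:,1])<31)&(q[:,0]<-58)&(q[:,0]>-110)&(q[:,2]>9)&(q[:,2]<45))):
    k=q[m]; print(nm,lab,len(k), k[:,0].min().round(1) if len(k) else '',k[:,0].max().round(1) if len(k) else '',np.round(cv2.minAreaRect(k[:,:2].astype(np.float32))[2],1) if len(k)>5 else '')
cv2.imwrite('pics/v15.png',np.hstack([cv2.resize(cv2.imread('pics/w15.png'),(400,300)),cv2.resize(cv2.imread('pics/top4.png')[165:255,380:500],(400,300),interpolation=2)]))
E
```

```text
t 22.8 tcp [ 495.4 -119.3  177.8] xang 80.89 F [ 1.4 -1.   0.2] gap 0.1 gf 0.0 q [-0.47  0.33  1.62 -0.    1.19 -0.31]
wrist block 330 -47.7 16.7 89.8
wrist bridge 30 54.9 57.6 69.5
wrist tail 3168 -90.1 -58.0 0.1
top block 0   
top bridge 562 53.5 91.3 89.6
top tail 0
```

View pics/v15.png

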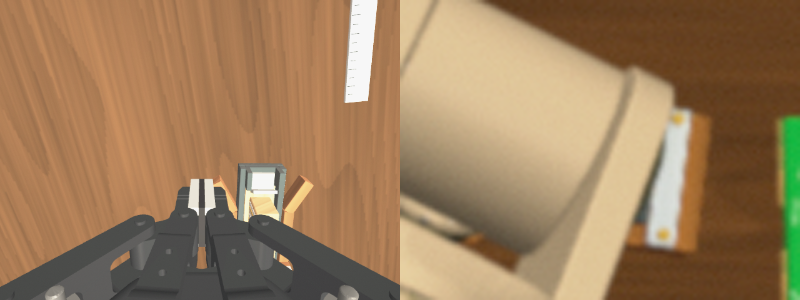

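The arm hides the guide from the top camera. I'll move it clear and measure from there, numbers only, with no more pictures.

Request:
drive_tool(
  commands=[
    [1,-0.3,0,0],
    [1,-0.3,0,0],
    [1,-0.3,0,0],
    [1,-0.3,0,0],
    [1,-0.3,0,0],
    [1,-0.3,0,0],
  ],
)

```text
time_s: 23.4
tcp_pos: [468.0, 93.0, 175.8]
eef_rot: [-2.383, -2.044, 0.0]
ft_force: [-0.0, 0.9, 0.1]
finger_gap: -0.1
grasp_force: 0.0
```

```bash
python3 - <<'E'
from h import *
shot('top','top5'); t=np.load('top5.npz')['w']; b=np.load('top0.npz')['w']
th=np.radians(-99.07); u=np.array([np.cos(th),np.sin(th)]); n=np.array([-u[1],u[0]])
c=t[np.isfinite(t[...,0])]; d=c[:,:2]-[553.7,-266.9]; q=np.c_[d@u,d@n,c[:,2]]
for lab,m in(('block',(abs(q[:,1])<20)&(abs(q[:,0])<54)&(q[:,2]>54)&(q[:,2]<70)),('bridge',(abs(q[:,1])<30)&(q[:,0]>48)&(q[:,0]<100)&(q[:,2]>32)&(q[:,2]<45)),('tail',(abs(q[:,1])<29)&(q[:,0]<-58)&(q[:,0]>-110)&(q[:,2]>10)&(q[:,2]<45))):
    k=q[m]; print(lab,len(k),k[:,0].min().round(1),k[:,0].max().round(1),k[:,1].min().round(1),k[:,1].max().round(1),np.percentile(k[:,2],[5,50,95]).round(1))
for nm,bx,z in(('key',[470,560,-450,-400],(6,20)),('setter',[630,680,180,280],(6,30)),('ruler',[660,730,-130,100],(2.5,9))): print(nm,rect(b,bx,*z)[0],rect(t,bx,*z)[0])
E
```

```text
block 566 -46.1 44.1 -15.9 13.9 [56.3 60.4 63.6]
bridge 264 55.8 89.8 -29.8 29.9 [32.4 36.1 40.3]
tail 374 -88.6 -58.2 -28.9 28.8 [15.4 23.8 39.4]
key [ 515.2 -422.7] [ 515.2 -423.2]
setter [649.9 228.8] [660.8 229.9]
ruler [695.  -14.5] [694.9 -14.5]
```

```bash
python3 -c "
from plant import r
print(r.hand_in())"
```

```text
the job is handed in; nothing more can be done
None
```

I handed the job in at about 23 s of the 64 s; no verdict came back. By my last measurements the block sits flat under the lip and catch, and the carriage is within about 1 mm of home. I viewed 11 pictures, one over the limit of 10. The key and ruler had not moved; the setter's first and last readings differed by 11 mm, probably stray points, since the arm never went near it.

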